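# Lock the ring of the dark-chocolate dispenser

### The job

The dark-chocolate dispenser (the one with the nearly black-brown ring and drops) has just been refilled but its bayonet ring is still open. Twist that ring clockwise, seen from above, until it clicks locked with the red end of its bar at the green mark, then let go. Leave the caramel-brown milk-chocolate ring open and the ivory white-chocolate ring locked, as they are.

Things in the scene. Friction and masses are not known exactly. Their poses are not given: they have to be found in the camera images.
- dark_grip (a point): Grip point on the axis of the nearly black-brown ring (108 mm across, 14 high, drops show through it) on the dark-chocolate dispenser, a fixed cream drum 140 mm wide. A bar 92 mm long, 14 thick, stands 36 mm above the ring, across its middle; bar top 188 mm above the counter, this point 10 mm lower. Pinch its 14 mm here from above. Axes turn with it: x along the bar to its red end, z up.
- dark_ring (a joint): Turn of that ring (rad), clockwise from above about its vertical axis: 0 open at its stop, red end at the black dot on the white flange (the start); 1.571 locked at its other stop, red end at the green dot. A spring catch resists with up to 0.2 N m at first and pulls towards locked past 0.95: let go below 0.75 the ring springs back open, beyond 1.2 it snaps locked by itself.
- milk_ring (a joint): The same for the milk-chocolate dispenser beside it, of the same build and size with caramel-brown ring, bar and drops: stands open (0) and is to stay open. The three dispensers stand in a loose row across the counter, in changing order.
- white_ring (a joint): The same for the white-chocolate dispenser, of the same build and size with ivory ring, bar and drops: already locked (1.571) and is to stay locked.

How it is judged:
By the outcome, as a careful person would: the job done as asked, in the order asked, and still so for the second after the job is handed in, with the robot touching nothing.
It also fails if it takes over 32 s, if anything falls off the work surface, if the arm or the gripper's body presses on something with over 40 N, if the wrist force passes 120 N, or if a joint passes its speed limit or range.

### The arm

A 6-joint arm with a two-finger parallel gripper is mounted at the origin on the work surface. World frame = base frame: x ahead of the robot, y to its left, z up, the work surface at z = 0. Lengths are in m, angles in rad, forces in N, time in s.
With the tool pointing down it reaches from about 0.25 to 0.775 m from the base axis. Payload 4 kg.
Tool frame: the origin (TCP) lies at the very end of the fingers, on their centre line; the grasp point (between the pads) lies 19 mm behind it (robot.tcp_to_grasp is the distance from the TCP to the grasp point, in m); z points along the fingers, y is the line along which they close (so a half turn about z gives the same grasp; the last joint's range is limited). The gripper opens to 94 mm and grips with 3 to 60 N. Pads are 16 mm wide; open, the fingers measure 119 mm over their backs; the gripper's body (75 mm by 177 mm) begins 78 mm behind the grasp point.
Start: joints at [1.205, 0.087, 1.371, -0, 1.684, -0.103], TCP at [0.143, 0.531, 0.206] pointing down, gripper open.
Joint ranges: [-3.1, 3.1], [-0.76, 2.03], [0.27, 2.55], [-1.08, 4.22], [0.17, 2.65], [-2.57, 2.57]. Speed limits (rad/s): [2.79, 2.79, 3.14, 3.14, 3.14, 3.14].

### API

Orientations are given as [roll, pitch, yaw] about the fixed x, y, z axes, in that order (R = Rz(yaw) Ry(pitch) Rx(roll)).
In Python, from bench import robot, snapshot gives the robot as it stands (robot), with the cameras as plain functions.
- The arm moves only by the tool inch_along, called after "Request:" by a JSON object that holds its "op" and its "data", one argument or row to a line. Schema: {"type":"object","properties":{"increments":{"type":"array","items":{"type":"object","properties":{"jaw":{"type":"number"},"pos":{"type":"array","items":{"type":"number"},"minItems":3,"maxItems":3},"spin":{"type":"number"}},"additionalProperties":false,"required":["jaw"]},"minItems":1,"maxItems":20},"only":{"type":"string"},"quiet":{"type":"boolean"},"lines":{"type":"string"}},"required":["increments"],"additionalProperties":false}. increments is a list of rows, 1 to 20 of them, each an object with the fields jaw (the finger opening in m), pos (a list: dx, dy, dz in normalised numbers (1 is 0.25 m)), spin (a turn about the tool's z in shares of 360 degrees (1.0 is 360 degrees)); a field left out counts as zero (the opening has to be given); each row shifts and turns the commanded pose from where the row before left it, along the tool's axes as they then stand; what a row does not reach is not made up. A row lasts 1/12 s, in which the tool goes at most 0.0417 m and 0.125 rad, less where a joint would pass 70% of its speed; a pose out of reach is approached as far as the arm can. The fingers move at their own pace and stop on an object; the grip force is fixed at half the most. Time passes only in rows, so rows that do not move let the fingers close. The tool returns the time, the measured TCP pose, the force, the opening and the grip force at its end. only (a regular expression) keeps the lines of the reply that match it, lines (a string "A,B") keeps lines A to B, and quiet returns only ok. No shift or turn number may pass 1 either way. Input that does not fit is refused with a message, and nothing moves.
- robot.get_obs(): the state, without advancing time (a new reading comes with each control period).
- snapshot(name): name is "side" or "top"; returns a dict with "color" (400x640x3 uint8, blue, green, red), "fx", "fy", "cx", "cy" (pixels), "k1" (the pictures are not rectified: a ray, as slopes to the right and down, at radius r is drawn at 1 + k1 r^2 times it, then the intrinsics apply), "extrinsics" (4x4, takes a point from world to camera coordinates). Camera axes: x right, y down, z forward; pixel columns grow to the right and rows downward; lengths in m; the calibration is good to about 2 mm. A picture is of the moment at which its call begins. There is no depth.
- robot.close_job(): hands the job in; it is judged then, once.
The state is a dict: "time": time; "joint_positions": joint angles; "qvel": joint speeds; "joint_torque": joint torques, N m; "tool_pos": TCP position; "ee_rot": TCP orientation; "wrist_force": force on the tool from outside, world axes, zero at the start; "wrist_torque": the same for the moment, N m; "width": finger opening in m; "finger_force": force on a finger pad.
Only numpy, scipy, OpenCV 4.12 (cv2) and the standard library are available. Lean on these libraries where they do the work, as an engineer would, in place of code of your own. Each camera call takes 0.05 s, during which the arm holds its last target. There are 200 camera calls.

## Working session

There is one attempt and no reset: what is moved stays moved. The work goes in short steps, Python scripts to look and compute and a tool call to move; the robot and the scene stay as the last step left them, time stands still between calls to the robot, and variables do not carry over. Pictures are saved under pics/ and viewed, at most 10 in all, crops included, and the job is handed in when it is done.

```bash
mkdir -p pics
```

Create h.py:
```python
import numpy as np, cv2
from bench import robot, snapshot
def ray(s,u,v):
    K=np.array([[s["fx"],0,s["cx"]],[0,s["fy"],s["cy"]],[0,0,1.]])
    p=cv2.undistortPoints(np.array([[[u,v]]],float),K,np.array([s["k1"],0,0,0.]))[0,0]
    E=np.array(s["extrinsics"]);R=E[:3,:3];t=E[:3,3]
    return -R.T@t, R.T@np.array([p[0],p[1],1])
def at_z(s,u,v,z):
    o,d=ray(s,u,v);return o+d*(z-o[2])/d[2]
```

Run:
```python
from h import *
import pickle
for n in("top","side"):
    s=snapshot(n);cv2.imwrite(f"pics/{n}0.png",s["color"]);pickle.dump(s,open(n+"0.pkl","wb"))
o=robot.get_obs();print(o["time"],o["tool_pos"],o["ee_rot"],o["width"],s["k1"])
```

```text
0.1 [0.14270539 0.53067748 0.20444978] [-3.13969885e+00 -1.94968670e-04  2.87883532e+00] 0.09415390438538326 -0.02550884062574644
```

View pics/top0.png

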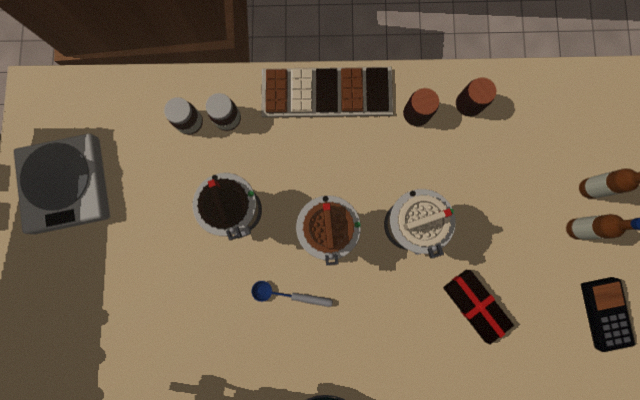

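View pics/side0.png

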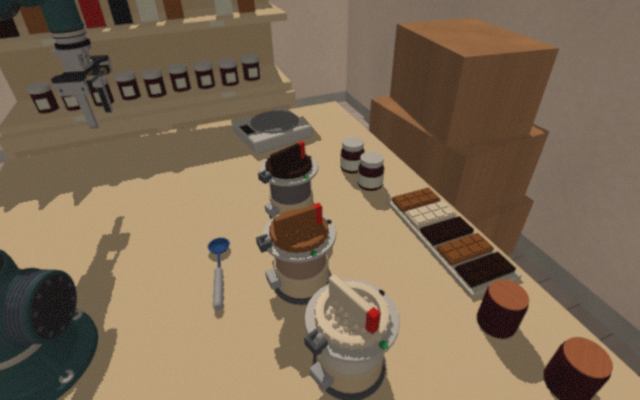

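The top view shows the dark dispenser at about (225,205), milk at (328,228) and white at (422,222). The dark ring's red end is near (212,183), next to the black dot. I'll zoom in for precision.

Run:
```python
from h import *
import pickle
s=pickle.load(open("top0.pkl","rb"));t=pickle.load(open("side0.pkl","rb"))
a=cv2.resize(s["color"][160:250,180:270],(560,560),interpolation=cv2.INTER_CUBIC)
b=cv2.resize(t["color"][130:220,250:330],None,fx=6.2222,fy=6.2222,interpolation=cv2.INTER_CUBIC)[:560][:,:240*2]
im=a; im=cv2.convertScaleAbs(im,alpha=1.6,beta=25);cv2.imwrite("pics/c.png",im)
for n,(u,v) in dict(dark=(224,203),milk=(328,227),white=(427,219)).items(): print(n,at_z(s,u,v,.188),at_z(s,u,v,.14))
hsv=cv2.cvtColor(s["color"],cv2.COLOR_BGR2HSV)
m=((hsv[...,0]<6)|(hsv[...,0]>174))&(hsv[...,1]>190)&(hsv[...,2]>110)
n,_,st,c=cv2.connectedComponentsWithStats(m.astype(np.uint8))
for i in range(1,n):
    if st[i,4]>5: print(c[i],st[i],at_z(s,*c[i],.188))
print(-np.array(s["extrinsics"])[:3,:3].T@np.array(s["extrinsics"])[:3,3])
```

```text
dark [0.54761296 0.20469829 0.188     ] [0.55350798 0.21705536 0.14      ]
milk [ 0.49717978 -0.00806626  0.188     ] [ 0.49996715 -0.00881958  0.14      ]
white [ 0.51217061 -0.20737069  0.188     ] [ 0.5158817 -0.220405   0.14     ]
[211.34375 183.15625] [209 180   6   7  32] [0.58912627 0.23203873 0.188     ]
[326.11904762 206.35714286] [323 203   7   7  42] [ 0.53920219 -0.00463542  0.188     ]
[447.48484848 212.12121212] [444 209   7   7  33] [ 0.52580669 -0.24887752  0.188     ]
[480.04007286 306.95446266] [457 277  48  61 549] [ 0.33998787 -0.30246004  0.188     ]
[0.45194448 0.00415913 0.96697732]
```

View pics/c.png

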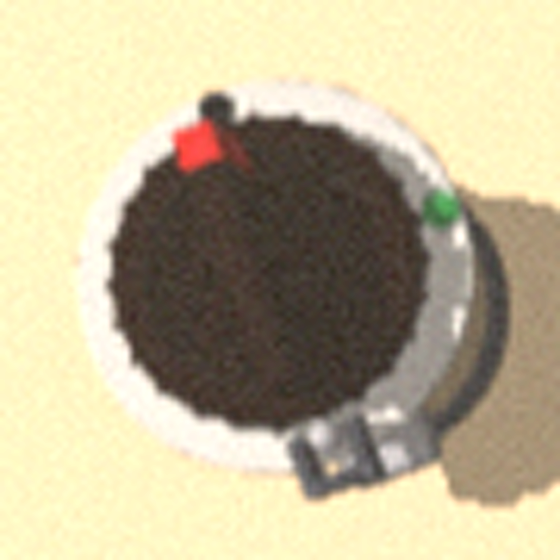

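Run:
```python
from h import *
import pickle
s=pickle.load(open("top0.pkl","rb"))
P=lambda x,y,z:at_z(s,180+(x+.5)*90/560-.5,160+(y+.5)*90/560-.5,z)[:2]
f=P(277,276,.138);c=P(269,271.5,.150)
print("flange c",f,"ring c",c,"ring w",P(110,271,.150)-P(428,271,.150),P(269,115,.15)-P(269,428,.15))
print("flange w",P(80,276,.138)-P(470,276,.138))
k,g=P(217,107,.138),P(441,209,.138);r=P(198,147,.188)
A=(f+c)/2
for n,p in(("k",k),("g",g),("red",r)):
    d=p-A;print(n,p,np.hypot(*d),np.arctan2(d[1],d[0]))
m=(k+g)/2;h=(k-g)/2;print("dots centre",m+np.array([-h[1],h[0]]),m-np.array([-h[1],h[0]]))
# side check: project axis at bar top, bar end
t=pickle.load(open("side0.pkl","rb"))
def proj(s,p):
    E=np.array(s["extrinsics"]);K=np.array([[s["fx"],0,s["cx"]],[0,s["fy"],s["cy"]],[0,0,1.]])
    return cv2.projectPoints(np.array([p],float),cv2.Rodrigues(E[:3,:3])[0],E[:3,3],K,np.array([s["k1"],0,0,0]))[0].ravel()
im=t["color"].copy()
big=cv2.resize(im[120:220,240:340],None,fx=5.6,fy=5.6,interpolation=cv2.INTER_CUBIC)
big=cv2.convertScaleAbs(big,alpha=1.6,beta=25)
a=np.arctan2(*(r-A)[::-1])
for p in([*A,.188],[*(A+.046*np.array([np.cos(a),np.sin(a)])),.188],[*(A-.046*np.array([np.cos(a),np.sin(a)])),.188],[*A,.152]):
    q=(proj(t,p)-[240,120]+.5)*5.6;cv2.circle(big,tuple(int(v) for v in q),3,(255,0,255),-1)
cv2.imwrite("pics/d.png",big)
o=robot.get_obs();print(o["time"],o["tool_pos"],o["ee_rot"])
```

```text
flange c [0.55169054 0.21730257] ring c [0.55183407 0.21703813] ring w [0.00080607 0.11056638] [0.10904426 0.00280197]
flange w [0.0009963 0.1375385]
k [0.61213327 0.24018464] 0.06460890890694382 0.36420790553487714
g [0.57499028 0.15993746] 0.061766834546881706 -1.185256955050922
red [0.58902231 0.23191503] 0.04007135343681712 0.37681481617820317
dots centre [0.55343818 0.21863255] [0.63368536 0.18148955]
0.1 [0.14270539 0.53067748 0.20444978] [-3.13969885e+00 -1.94968670e-04  2.87883532e+00]
```

View pics/d.png

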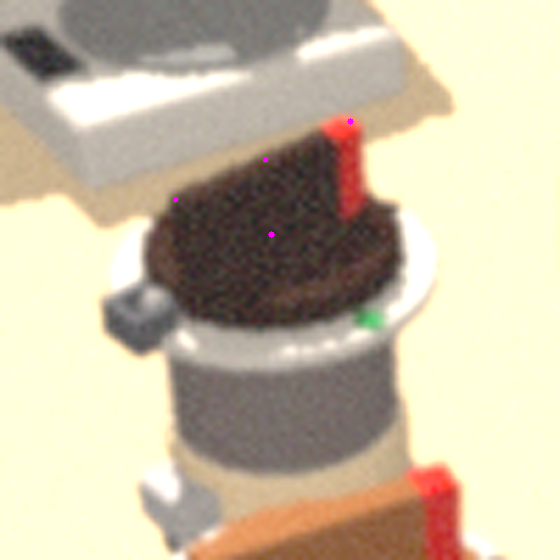

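Axis is about (0.552, 0.217), and the bar points at 0.375 rad (radially). The measured ring width of 109–110 mm matches the given 108, and the points projected into the side view fall on the bar. Now I turn to yaw 3.517, lift, and translate above the bar.

The manual's scale: shifts go in shares of 0.25 m and turns go in shares of 360 degrees. Converting my numbers, -0.0315 m / 0.25 = -0.126, -0.019 m / 0.25 = -0.076, -0.1063 rad / 6.2832 = -0.0169.

Request:
{"op": "inch_along", "data": {
  "increments": [
    {"jaw": 0.06,"pos": [0,0,-0.024],"spin": -0.0169},
    {"jaw": 0.06,"pos": [0,0,-0.024],"spin": -0.0169},
    {"jaw": 0.06,"pos": [0,0,-0.024],"spin": -0.0169},
    {"jaw": 0.06,"pos": [0,0,-0.024],"spin": -0.0169},
    {"jaw": 0.06,"pos": [0,0,-0.024],"spin": -0.0169},
    {"jaw": 0.06,"pos": [0,0,-0.024],"spin": -0.0169},
    {"jaw": 0.06,"pos": [-0.076,-0.126,0]},
    {"jaw": 0.06,"pos": [-0.076,-0.126,0]},
    {"jaw": 0.06,"pos": [-0.076,-0.126,0]},
    {"jaw": 0.06,"pos": [-0.076,-0.126,0]},
    {"jaw": 0.06,"pos": [-0.076,-0.126,0]},
    {"jaw": 0.06,"pos": [-0.076,-0.126,0]},
    {"jaw": 0.06,"pos": [-0.076,-0.126,0]},
    {"jaw": 0.06,"pos": [-0.076,-0.126,0]},
    {"jaw": 0.06,"pos": [-0.076,-0.126,0]},
    {"jaw": 0.06,"pos": [-0.076,-0.126,0]},
    {"jaw": 0.06,"pos": [-0.076,-0.126,0]},
    {"jaw": 0.06,"pos": [-0.076,-0.126,0]}
  ]
}}

```text
time: 1.6
tool_pos: [0.4945, 0.2614, 0.2409]
ee_rot: [3.141, -0.001, -2.767]
wrist_force: [1.1, -0.0, -0.8]
width: 0.0595
finger_force: 0.0
```

Create w.py:
```python
from h import *
o=robot.get_obs();p=np.array(o["tool_pos"]);y=o["ee_rot"][2];g=np.array([.552,.2172,.159])
d=g-p;print(o["time"],p,o["ee_rot"],"dx,dy,dz",d[:2]@[np.cos(y),np.sin(y)],d[:2]@[np.sin(y),-np.cos(y)],-d[2],"turn to 3.517",(y-3.517+np.pi)%(2*np.pi)-np.pi,o["width"],o["joint_positions"])
```

```bash
python3 w.py
```

```text
1.6 [0.49449475 0.26144828 0.24093421] [ 3.14140084e+00 -8.40393535e-04 -2.76673610e+00] dx,dy,dz -0.03731107132041417 -0.0622306034662819 0.08193420634686308 turn to 3.517 -0.0005507944419953503 0.059547742223960115 [ 3.84869950e-01  1.04836416e-01  1.28198106e+00  2.03691282e-04
  1.75561360e+00 -1.56074550e+00]
```

Scaled: -0.0312 m / 0.25 = -0.1248, 0.02 m / 0.25 = 0.08.

Request:
{"op": "inch_along", "data": {
  "increments": [
    {"jaw": 0.06,"pos": [-0.0748,-0.1248,0]},
    {"jaw": 0.06,"pos": [-0.0748,-0.1248,0]},
    {"jaw": 0.06,"pos": [0,0,0.08]},
    {"jaw": 0.06,"pos": [0,0,0.08]},
    {"jaw": 0.06},
    {"jaw": 0.06},
    {"jaw": 0.06}
  ]
}}

```text
time: 2.18
tool_pos: [0.5511, 0.2188, 0.2022]
ee_rot: [-3.142, 0.001, -2.766]
wrist_force: [-0.6, -0.0, 0.2]
width: 0.0601
finger_force: 0.0
```

```bash
python3 w.py
```

Run:
```python
from h import *
s=snapshot("side");a=s["color"][60:260,200:400]
t=snapshot("top");b=t["color"][110:260,150:300]
cv2.imwrite("pics/e.png",np.hstack([cv2.convertScaleAbs(cv2.resize(x,(400,400),interpolation=cv2.INTER_CUBIC),alpha=1.5,beta=20) for x in(a,b)]))
```

```text
2.1833 [0.5511346  0.21883766 0.20221865] [-3.14158830e+00  6.04212879e-04 -2.76610916e+00] dx,dy,dz -0.0002045421174183855 -0.001840926259589742 0.04321864504885417 turn to 3.517 7.614665491306738e-05 0.060070874012755585 [ 2.82351309e-01  1.83424427e-01  1.26947869e+00  5.22184392e-05
  1.68808754e+00 -1.66392238e+00]
```

View pics/e.png

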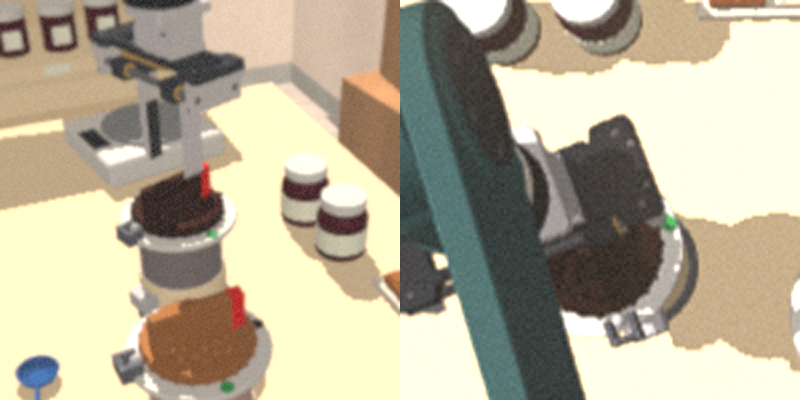

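The picture shows the open fingers just above the dark bar, straddling it: one finger behind, the other in front at (193,150) in the left panel. Next I correct 2 mm, descend and close.

Scaled: 0.016 m / 0.25 = 0.064, -0.0018 m / 0.25 = -0.0072.

Request:
{"op": "inch_along", "data": {
  "increments": [
    {"jaw": 0.06,"pos": [0,-0.0072,0.044]},
    {"jaw": 0.06,"pos": [0,0,0.064]},
    {"jaw": 0.06,"pos": [0,0,0.064]},
    {"jaw": 0.06},
    {"jaw": 0.06},
    {"jaw": 0.03},
    {"jaw": 0.03},
    {"jaw": 0.0},
    {"jaw": 0},
    {"jaw": 0},
    {"jaw": 0},
    {"jaw": 0}
  ]
}}

```text
time: 3.28
tool_pos: [0.5518, 0.2171, 0.1586]
ee_rot: [3.141, 0.0, -2.767]
wrist_force: [-1.7, 4.8, 1.2]
width: 0.0167
finger_force: 3.8
```

```bash
python3 w.py
```

```text
3.2833 [0.55180422 0.21705613 0.15864384] [ 3.14104472e+00  2.91284931e-04 -2.76656956e+00] dx,dy,dz -0.000234877261111342 6.215815917779568e-05 -0.0003561594758073605 turn to 3.517 -0.0003842506866922335 0.01667716896836442 [ 2.78827160e-01  1.95529355e-01  1.34149293e+00  5.73704339e-04
  1.60433305e+00 -1.66697304e+00]
```

Request:
{"op": "inch_along", "data": {
  "increments": [
    {"jaw": 0},
    {"jaw": 0},
    {"jaw": 0},
    {"jaw": 0}
  ]
}}

```text
time: 3.62
tool_pos: [0.5513, 0.2183, 0.1586]
ee_rot: [3.139, 0.0, -2.766]
wrist_force: [-2.0, 4.3, 0.7]
width: 0.0138
finger_force: 30.0
```

```bash
python3 w.py
```

```text
3.6167 [0.55133534 0.21828799 0.15863055] [ 3.13893279e+00  3.50815134e-04 -2.76603565e+00] dx,dy,dz -0.00021927157728448643 -0.0012559477703988262 -0.0003694512792066784 turn to 3.517 0.00014965722942505977 0.013808613703249758 [ 0.27980022  0.19552253  1.34152974  0.00268273  1.60444536 -1.6664632 ]
```

Gripped at 13.8 mm with 30 N. The true axis is 1.2 mm off along tool y, so I shift the command there and twist clockwise.

Scaled: 0.0012 m / 0.25 = 0.0048, 0.1 rad / 6.2832 = 0.0159.

Request:
{"op": "inch_along", "data": {
  "increments": [
    {"jaw": 0,"pos": [0,0.0048,0]},
    {"jaw": 0,"spin": 0.0159},
    {"jaw": 0,"spin": 0.0159},
    {"jaw": 0,"spin": 0.0159},
    {"jaw": 0,"spin": 0.0159},
    {"jaw": 0,"spin": 0.0159},
    {"jaw": 0,"spin": 0.0159},
    {"jaw": 0,"spin": 0.0159},
    {"jaw": 0,"spin": 0.0159},
    {"jaw": 0}
  ]
}}

```text
time: 4.45
tool_pos: [0.5514, 0.2188, 0.1586]
ee_rot: [3.14, -0.0, 2.716]
wrist_force: [-1.2, 3.4, 0.5]
width: 0.0136
finger_force: 30.0
```

```bash
python3 w.py
```

```text
4.45 [0.55138022 0.21878985 0.1586423 ] [ 3.14018939e+00 -2.22151743e-04  2.71594442e+00] dx,dy,dz -0.0012209492400475084 -0.001192076218380966 -0.0003576988461962971 turn to 3.517 -0.8010555793782062 0.013622778065081002 [ 2.81469268e-01  1.95629047e-01  1.34137957e+00  1.21179385e-03
  1.60384128e+00 -8.63638184e-01]
```

Scaled: 0.1 rad / 6.2832 = 0.0159.

Request:
{"op": "inch_along", "data": {
  "increments": [
    {"jaw": 0,"spin": 0.0159},
    {"jaw": 0,"spin": 0.0159},
    {"jaw": 0,"spin": 0.0159},
    {"jaw": 0,"spin": 0.0159},
    {"jaw": 0,"spin": 0.0159},
    {"jaw": 0,"spin": 0.0159},
    {"jaw": 0,"spin": 0.0159},
    {"jaw": 0,"spin": 0.0111},
    {"jaw": 0},
    {"jaw": 0}
  ]
}}

```text
time: 5.28
tool_pos: [0.5517, 0.2191, 0.1586]
ee_rot: [3.14, -0.001, 1.95]
wrist_force: [-0.1, 4.9, 0.9]
width: 0.0141
finger_force: 29.9
```

```bash
python3 w.py
```

Run:
```python
from h import *
print(robot.get_obs()["wrist_torque"])
s=snapshot("side");a=s["color"][60:260,200:400]
cv2.imwrite("pics/f.png",cv2.convertScaleAbs(cv2.resize(a,(600,600),interpolation=cv2.INTER_CUBIC),alpha=1.5,beta=20))
```

```text
5.2833 [0.5517139  0.21905932 0.15863819] [ 3.13981290e+00 -1.44408281e-03  1.94989092e+00] dx,dy,dz -0.0018331894557771973 -0.00042231326066139227 -0.0003618148439923641 turn to 3.517 -1.5671090753475112 0.014077627256241699 [ 0.28151346  0.19582114  1.34116343  0.00161144  1.60297744 -0.09752669]
[ 0.78777126 -0.0041612  -0.18839509]
```

View pics/f.png

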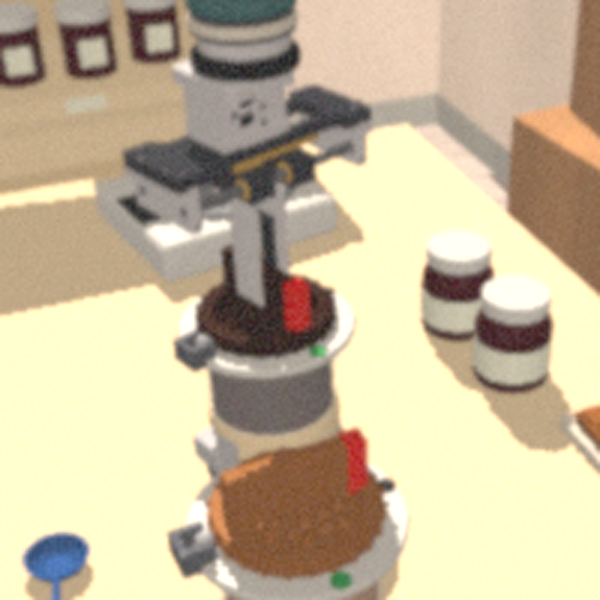

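The red end (297,305) is next to the green dot (318,351). The wrist torque of -0.19 N m says the catch is still pulling clockwise, so I turn a touch further and then release gently.

Scaled: 0.03 rad / 6.2832 = 0.0048.

Request:
{"op": "inch_along", "data": {
  "increments": [
    {"jaw": 0,"spin": 0.0048},
    {"jaw": 0,"spin": 0.0048},
    {"jaw": 0},
    {"jaw": 0.03},
    {"jaw": 0.04},
    {"jaw": 0.05},
    {"jaw": 0.05},
    {"jaw": 0.05},
    {"jaw": 0.05},
    {"jaw": 0.05}
  ]
}}

```text
time: 6.17
tool_pos: [0.5514, 0.2177, 0.1584]
ee_rot: [-3.141, 0.0, 1.886]
wrist_force: [-1.0, 0.8, -0.1]
width: 0.0498
finger_force: 0.0
```

```bash
python3 w.py
```

```text
6.1667 [0.55139051 0.2177316  0.15844885] [-3.14145025e+00  2.00735070e-04  1.88645465e+00] dx,dy,dz -0.0006945475725532448 0.000414345602912495 -0.0005511522504966504 turn to 3.517 -1.6305453549928655 0.04981736408812474 [ 2.80583540e-01  1.95642597e-01  1.34174766e+00 -2.05721145e-04
  1.60433767e+00 -3.50816485e-02]
```

Scaled: -0.03 m / 0.25 = -0.12, -0.02 m / 0.25 = -0.08.

Request:
{"op": "inch_along", "data": {
  "increments": [
    {"jaw": 0.05,"pos": [0,0,-0.08]},
    {"jaw": 0.05,"pos": [0,0,-0.12]},
    {"jaw": 0.05,"pos": [0,0,-0.12]},
    {"jaw": 0.05,"pos": [0.12,-0.08,0]},
    {"jaw": 0.05,"pos": [0.12,-0.08,0]},
    {"jaw": 0.05,"pos": [0.12,-0.08,0]},
    {"jaw": 0.05,"pos": [0.12,-0.08,0]},
    {"jaw": 0.05,"pos": [0.12,-0.08,0]},
    {"jaw": 0.05,"pos": [0.12,-0.08,0]},
    {"jaw": 0.05,"pos": [0.12,-0.08,0]},
    {"jaw": 0.05,"pos": [0.12,-0.08,0]},
    {"jaw": 0.05},
    {"jaw": 0.05}
  ]
}}

```text
time: 7.25
tool_pos: [0.3235, 0.3973, 0.2388]
ee_rot: [3.141, 0.0, 1.89]
wrist_force: [0.8, -0.7, -0.9]
width: 0.0498
finger_force: 0.0
```

Run:
```python
from h import *
s=snapshot("side");a=s["color"][130:390,230:425]
t=snapshot("top");b=t["color"][150:280,180:460]
f=lambda x,k:cv2.convertScaleAbs(cv2.resize(x,None,fx=k,fy=k,interpolation=cv2.INTER_CUBIC),alpha=1.5,beta=20)
a=f(a,1.15);b=f(b,2)
c=np.zeros((300,790,3),np.uint8);c[:a.shape[0],:a.shape[1]]=a;c[:260,228:788]=b
cv2.imwrite("pics/g.png",c)
P=lambda u,v,z:at_z(t,u,v,z)[:2]
hsv=cv2.cvtColor(t["color"],cv2.COLOR_BGR2HSV)
m=((hsv[...,0]<6)|(hsv[...,0]>174))&(hsv[...,1]>190)&(hsv[...,2]>110)
n,_,st,cc=cv2.connectedComponentsWithStats(m.astype(np.uint8))
for i in range(1,n):
    if st[i,4]>5:
        q=P(*cc[i],.188);d=q-[.552,.2176];print(cc[i],q,np.arctan2(d[1],d[0]),np.hypot(*d))
```

```text
[235.24324324 193.97297297] [0.5661464  0.18192296] -1.193299874513745 0.03837931560976465
[326.13333333 206.28888889] [ 0.53934183 -0.00466572] -1.6276855050731218 0.2226258779798737
[447.51515152 212.09090909] [ 0.52586759 -0.24894095] -1.6267509781282743 0.4672722530518544
[479.79891304 306.60507246] [ 0.34064919 -0.30203659] -1.9570893072798041 0.560973567681886
```

View pics/g.png

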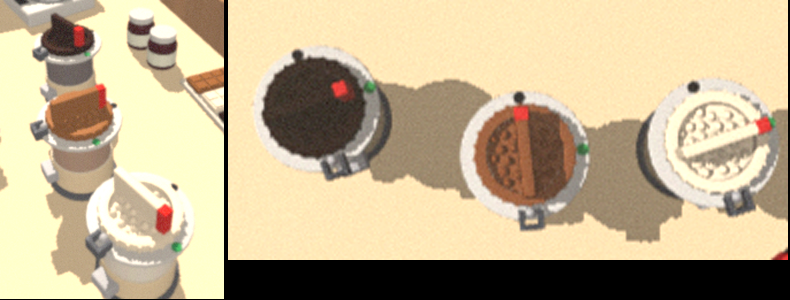

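The dark bar's red end (340,88) is now at the green dot (369,87). Its measured angle is -1.193 against -1.196 expected, a turn of about 1.57. The red ends of milk and white haven't moved, and the arm is clear, so I'm handing in.

```bash
python3 -c "
from bench import robot, snapshot
print(robot.close_job())"
```

```text
the job is handed in; nothing more can be done
None
```

The dark-chocolate ring is twisted clockwise about 1.57 rad, with its red end at the green mark, and released; the milk-chocolate ring is still open and the white-chocolate ring still locked, and I handed the job in at about 7.4 s.

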